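Sort two sealed dip pots through a lever-set drop sorter

TASK

Send the two sealed dip pots through the steel drop sorter on the prep counter, in either order: the red-lidded pot must end in the red bay and the green-lidded pot in the green bay, both dropped in at the mouth on top. Before each drop swing the sorter's lever well over to one side, because the flap inside leans with the lever and shuts off the side it leans to: lever towards the green side for the red pot, lever towards the red side for the green pot.

Things in the scene. Friction and masses are not known exactly. Their poses are not given: they have to be found in the camera images.
- pot_red: Sealed dip pot: straight black cylinder 44 mm in diameter, 34 mm high including its 7 mm RED lid, about 40 g, upright on a white board 12 mm thick. Origin: centre of its underside, z up. Like pots with yellow and blue lids stand near, at least 80 mm off centre to centre; not wanted.
- pot_green: The same pot with a GREEN lid. Origin at the centre of its underside, z up.
- sorter: Fixed steel tower, x 84, y 144, z 228 mm, clear panes on its x faces. Origin: centre of its underside, z up, -x face towards the robot within 20 deg. Open mouth on top over the origin: rim at z 228, 76 mm along x; along y 80 at the rim, 64 in the throat at z 203. RED bay: +y half; GREEN bay: -y half (roof and fronts so coloured), z 4 to 70, reached only by the mouth; pots slide down unaided.
- lever (a joint): Flap+lever angle q, rad, about sorter's x axis at z 75 mm. 0 upright: no pot passes; + leans to -y (green) and opens RED; - leans to +y and opens GREEN. Stops +-0.52; over 0.4 is well over; stays where left, 2 N moves it. Black knob, 24 mm dia, 36 long along x, on a 12 mm bar outside the -x face; centre in sorter frame x -85, y -190 sin q, z 75+190 cos q mm. Push it or straddle it from above.

How it is judged:
By the outcome, as a careful person would: the job done as asked, in the order asked, and still so for the second after the job is handed in, with the robot touching nothing.
It also fails if it takes over 72 s, if anything falls off the work surface, if the arm or the gripper's body presses on something with over 40 N, if the wrist force passes 120 N, or if a joint passes its speed limit or range.

ROBOT

A 6-joint arm with a two-finger parallel gripper is mounted at the origin on the work surface. World frame = base frame: x ahead of the robot, y to its left, z up, the work surface at z = 0. Lengths are in m, angles in rad, forces in N, time in s.
With the tool pointing down it reaches from about 0.25 to 0.725 m from the base axis. Payload 4 kg.
Tool frame: the origin (TCP) lies midway between the tips of the shut fingers; the grasp point (between the pads) lies 19 mm behind it; y points along the fingers, z is the direction in which the jaws open and shut, and the axes are right-handed (so a half turn about y gives the same grasp; the last joint's range is limited). The gripper opens to 85 mm and grips with 20 to 120 N. Pads are 22 mm wide; open, the fingers measure 114 mm over their backs; the gripper's body (76 mm by 85 mm) begins 54 mm behind the grasp point. The pads swing forward as they close: fully open they stand 13 mm farther back than shut.
Start: joints at [0, 0.241, 0.005, 1.335, 0, 1.571], TCP at [0.5, -0, 0.231] pointing down, gripper open.
Joint ranges: [-2.72, 2.72], [-1.05, 1.87], [-1.09, 1.28], [-1.99, 2.15], [-1.42, 1.44], [-3.14, 3.14]. Speed limits (rad/s): [2.79, 2.79, 3.14, 3.14, 3.14, 3.14].

INTERFACE

Orientations are given as a unit quaternion [x, y, z, w].
In Python, from workcell import bot gives the robot as it stands. The module is installed in compiled form; this text tells all that it offers.
- The arm moves only by the shell command python3 -m handwheel 'ROWS' [OPENING]. ROWS is JSON, a list of rows, each a list of 6 numbers: the shift along the tool's x, y, z in units of 25 mm (1.0 is 25 mm), then the turn, a rotation vector about the tool's x, y, z in units of 10 degrees (1.0 is 10 degrees). A call has exactly 5 rows; each row is the pose to reach, as a shift and turn from the pose commanded when the call began, along the tool's axes at that moment; what a row does not reach only later rows make up. A row lasts 1/8 s, in which the tool goes at most 62.5 mm and 10.7 degrees, less where a joint would pass 70% of its speed; a pose out of reach is approached as far as the arm can. A call with a gripper value outside its range is refused whole. OPENING is the gripper command: -1 is shut, 1 is fully open, values between are in proportion, set as the call begins (- or left out, the last holds). The fingers move at their own pace and stop on an object; the grip force is fixed at half the most. Time passes only in rows, so rows that repeat a pose let the fingers close, or fill a call up. It gives the time, the measured TCP pose, the force and the opening at its end, in the units of the state.
- bot.get_obs(): the state, without advancing time (a new reading comes with each control period).
- bot.camera(name): name is "scene" or "side" or "wrist"; returns a dict with "color" (400x640x3 uint8, red, green, blue), "fx", "fy", "cx", "cy" (pixels), "dist_coeffs" ([k1, k2, p1, p2, k3] as OpenCV has them; the pictures are not rectified), "rvec" (rotation vector, rad) and "tvec" (3), from world to camera coordinates, as OpenCV has them. Camera axes: x right, y down, z forward; pixel columns grow to the right and rows downward; lengths in m; the calibration is good to about 2 mm. A picture is of the moment at which its call begins. There is no depth.
- bot.job_done(): hands the job in, once; it reports no verdict.
The state is a dict: "clock": time; "joint_pos": joint angles; "joint_vel": joint speeds; "tau": joint torques, N m; "eef_pos": TCP position; "tool_rot": TCP orientation; "ft_force": force on the tool from outside, world axes, zero at the start; "ft_torque": the same for the moment, N m; "grip_width": finger opening in m.
Only numpy, scipy, OpenCV 4.12 (cv2) and the standard library are available. Lean on these libraries where they do the work, as an engineer would, in place of code of your own. Each camera call takes 0.05 s, during which the arm holds its last target.

## Working session

There is one attempt and no reset: what is moved stays moved. The work goes in short steps, Python scripts to look and compute and a shell command to move; the robot and the scene stay as the last step left them, time stands still between calls to the robot, and variables do not carry over. Pictures are saved under pics/ and viewed, and the job is handed in when it is done.

```bash
ls; mkdir -p pics
cat > h.py <<'E'
import numpy as np, cv2
from workcell import bot
from scipy.spatial.transform import Rotation as R
def cam(n):
    c=bot.camera(n); c['K']=np.array([[c['fx'],0,c['cx']],[0,c['fy'],c['cy']],[0,0,1.]])
    c['d']=np.array(c['dist_coeffs'],float); c['R']=cv2.Rodrigues(np.array(c['rvec'],float))[0]; c['t']=np.array(c['tvec'],float).ravel()
    return c
def ray(c,u,v):
    p=cv2.undistortPoints(np.array([[[u,v]]],float),c['K'],c['d'])[0,0]
    return -c['R'].T@c['t'], c['R'].T@np.array([p[0],p[1],1.])
def onplane(c,u,v,z):
    o,d=ray(c,u,v); return o+d*(z-o[2])/d[2]
def tri(c1,p1,c2,p2):
    o1,d1=ray(c1,*p1);o2,d2=ray(c2,*p2)
    s=np.linalg.lstsq(np.stack([d1,-d2],1),o2-o1,rcond=None)[0]
    a=o1+s[0]*d1;b=o2+s[1]*d2
    return (a+b)/2,np.linalg.norm(a-b)
def proj(c,P):
    return cv2.projectPoints(np.array(P,float).reshape(-1,3),np.array(c['rvec'],float),c['t'],c['K'],c['d'])[0][:,0]
def save(c,n): cv2.imwrite('pics/'+n+'.png',c['color'][:,:,::-1])
def st():
    o=bot.get_obs(); print('t',round(o['clock'],3),'p',np.round(o['eef_pos'],4),'q',np.round(o['tool_rot'],4),'F',np.round(o['ft_force'],1),'w',round(float(o['grip_width']),4),'j',np.round(o['joint_pos'],3)); return o
E
python3 - <<'E'
from h import *
o=st()
print(R.from_quat(o['tool_rot']).as_matrix().round(3))
for n in ['scene','side','wrist']:
    c=cam(n); save(c,n+'0'); print(n,(-c['R'].T@c['t']).round(3))
E
```

```text
pics
t 0.0 p [0.4994 0.     0.2304] q [-0.5005  0.5005 -0.4995  0.4995] F [-0.1  0.9  0.1] w 0.0852 j [-0.     0.241  0.004  1.335  0.     1.571]
[[-0.    -0.002  1.   ]
 [-1.     0.    -0.   ]
 [-0.    -1.    -0.002]]
scene [ 0.934 -0.048  0.544]
side [ 0.46  -0.282  0.855]
wrist [0.5   0.07  0.373]
```

View pics/scene0.png

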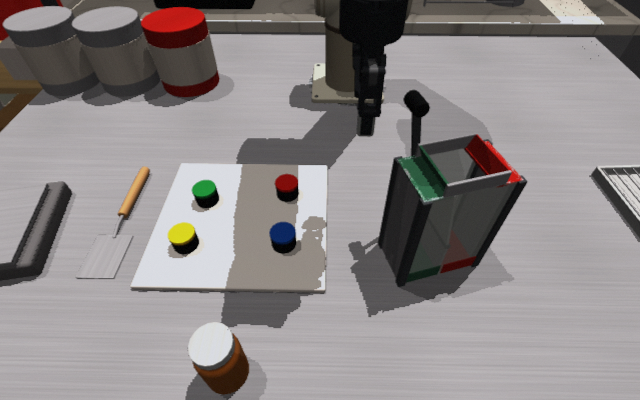

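View pics/side0.png

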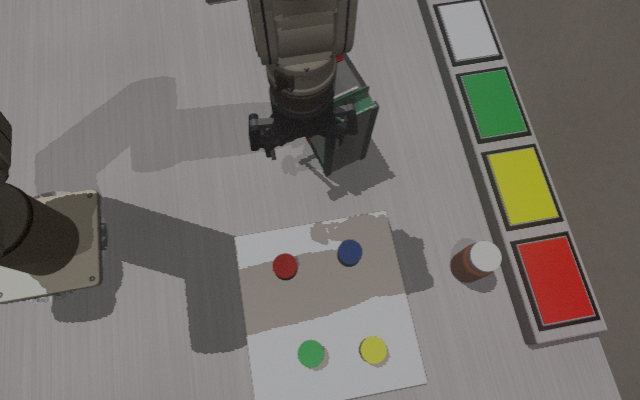

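View pics/wrist0.png

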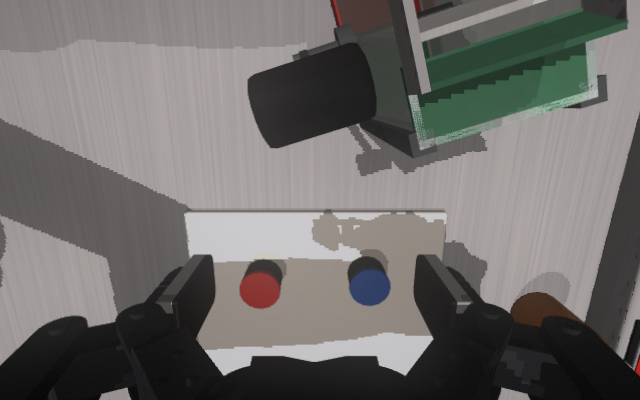

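Run:
```python
from h import *
C={n:cam(n) for n in ['scene','side','wrist']}
def blobs(c,kind):
    h=cv2.cvtColor(c['color'],cv2.COLOR_RGB2HSV); H,S,V=h[...,0],h[...,1],h[...,2]
    m={'red':((H<8)|(H>172)),'green':(H>45)&(H<80),'yellow':(H>22)&(H<35),'blue':(H>105)&(H<130)}[kind]&(S>120)&(V>60)
    n,l,s,ce=cv2.connectedComponentsWithStats(m.astype(np.uint8))
    return [(s[i,4],s[i,2:4],ce[i]) for i in range(1,n) if s[i,4]>150]
for k in ['red','green','yellow','blue']:
    for n in C:
        for a,wh,ce in blobs(C[n],k):
            P=onplane(C[n],*ce,0.0445); print(k,n,a,wh,ce.round(1),P.round(4))
for n,r in [('scene',(370,80,540,300)),('wrist',(230,0,640,190)),('side',(230,0,400,220))]:
    x0,y0,x1,y1=r; im=C[n]['color'][y0:y1,x0:x1,::-1]; f=min(800/(x1-x0),600/(y1-y0)); cv2.imwrite(f'pics/{n}_crop.png',cv2.resize(im,None,fx=f,fy=f,interpolation=cv2.INTER_CUBIC)); print(n,f)
```

```text
red scene 611 [43 40] [13.8 10.6] [-0.3874 -1.1544  0.0445]
red scene 1355 [67 29] [173.7  19.8] [-0.3185 -0.5727  0.0445]
red scene 632 [56 48] [496. 162.] [0.3733 0.2939 0.0445]
red scene 328 [23 18] [286.2 182.5] [ 0.4398 -0.1299  0.0445]
red side 4072 [75 87] [555.2 280.3] [ 0.9107 -0.2426  0.0445]
red side 470 [24 24] [284.6 265.6] [ 0.4389 -0.1304  0.0445]
red wrist 1123 [40 36] [259.1 289.8] [ 0.4394 -0.1308  0.0445]
green scene 484 [36 39] [419.3 178.7] [0.4247 0.1295 0.0445]
green scene 305 [24 17] [203.5 188.2] [ 0.4579 -0.2863  0.0445]
green side 2669 [62 67] [493.3 103.3] [0.9106 0.1225 0.0445]
green side 498 [25 26] [310.2 353.5] [ 0.4578 -0.286   0.0445]
yellow scene 442 [27 21] [180.9 233. ] [ 0.5646 -0.2997  0.0445]
yellow side 3318 [69 76] [522.2 185.9] [ 0.9106 -0.06    0.0445]
yellow side 547 [26 27] [372.8 349.7] [ 0.5637 -0.2992  0.0445]
blue scene 413 [25 21] [282.  232.2] [ 0.5597 -0.1266  0.0445]
blue side 279 [22 23] [349.7 251.5] [ 0.5597 -0.126   0.0445]
blue wrist 1056 [39 35] [369.2 287.1] [ 0.5606 -0.1274  0.0445]
scene 2.727272727272727
wrist 1.951219512195122
side 2.727272727272727
```

View pics/scene_crop.png

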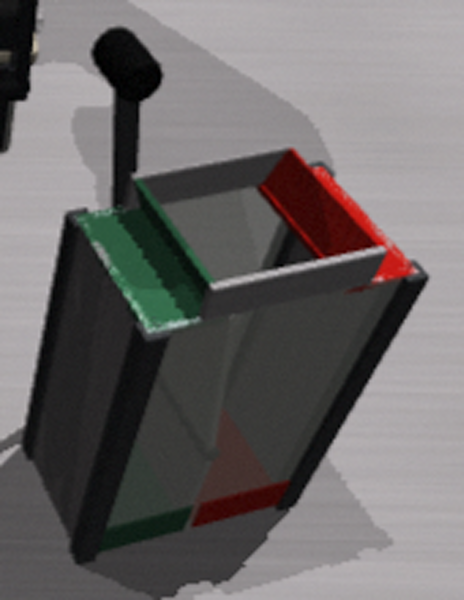

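View pics/wrist_crop.png

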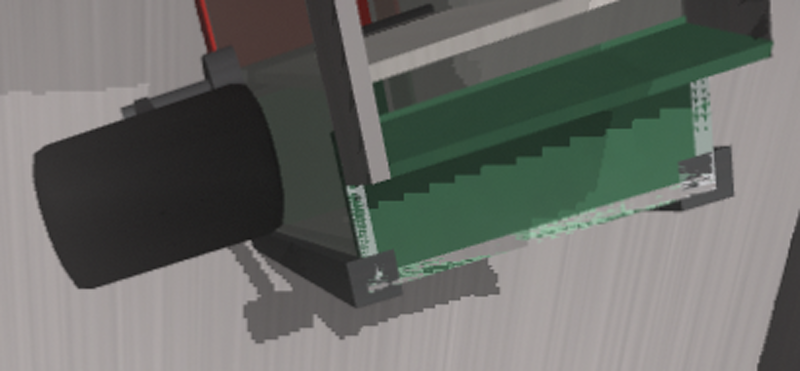

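View pics/side_crop.png

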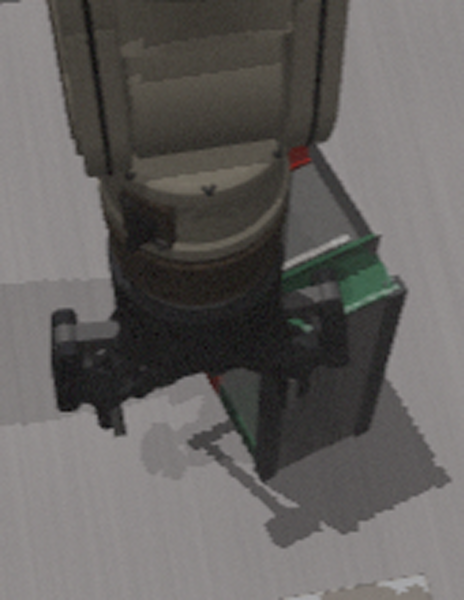

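Run:
```python
from h import *
c=cam('scene')
px=dict(RL=(135,181),RR=(293,150),FR=(385,250),FL=(211,287))
P={k:onplane(c,370+u/2.7273,80+v/2.7273,0.228) for k,(u,v) in px.items()}
for k in P: print(k,P[k].round(4))
cen=sum(P.values())/4; print('c',cen.round(4))
yv=(P['RR']-P['RL']+P['FR']-P['FL'])/2; xv=(P['FL']-P['RL']+P['FR']-P['RR'])/2
print(np.linalg.norm(yv),np.linalg.norm(xv), np.degrees(np.arctan2(-yv[0],yv[1])),np.degrees(np.arctan2(xv[1],xv[0])))
# tower feet at z=0 : left front (85,560), right front(285,510) , left back (28,457)
for u,v in [(85,560),(288,512),(28,457)]: print(onplane(c,370+u/2.7273,80+v/2.7273,0).round(4))
# tower top? green roof corners
for u,v in [(75,212),(145,335),(425,275),(320,165)]:
  for z in (.19,.2,.205): print(u,v,z,onplane(c,370+u/2.7273,80+v/2.7273,z).round(4))
w=cam('wrist')
# knob
kc=(370+127/2.7273,80+65/2.7273); kw=(230+160/1.9512,185/1.9512)
print('knob',tri(c,kc,w,kw), kc,kw)
# wrist rim near corner (380,180)crop
print(onplane(w,230+380/1.9512,180/1.9512,.228))
print(onplane(w,230+770/1.9512,50/1.9512,.228))
```

```text
RL [0.5497 0.0744 0.228 ]
RR [0.5236 0.1591 0.228 ]
FR [0.5974 0.1821 0.228 ]
FL [0.6227 0.0967 0.228 ]
c [0.5734 0.1281 0.228 ]
0.08887598376423356 0.07677210958834817 16.83058251032544 17.135077081868655
[0.6332 0.0754 0.    ]
[0.5971 0.2082 0.    ]
[0.5579 0.0471 0.    ]
75 212 0.19 [0.53   0.0528 0.19  ]
75 212 0.2 [0.5414 0.0499 0.2   ]
75 212 0.205 [0.5471 0.0485 0.205 ]
145 335 0.19 [0.618  0.0758 0.19  ]
145 335 0.2 [0.6269 0.0723 0.2   ]
145 335 0.205 [0.6314 0.0706 0.205 ]
425 275 0.19 [0.5749 0.224  0.19  ]
425 275 0.2 [0.585  0.2163 0.2   ]
425 275 0.205 [0.5901 0.2125 0.205 ]
320 165 0.19 [0.4876 0.1957 0.19  ]
320 165 0.2 [0.5002 0.1888 0.2   ]
320 165 0.205 [0.5066 0.1854 0.205 ]
knob (array([0.49947808, 0.07160209, 0.2614513 ]), np.float64(0.0002451086867295005)) (416.5662010046566, 103.83309500238332) (312.0008200082001, 94.81344813448135)
[0.54564011 0.07291738 0.228     ]
[0.62012699 0.09699822 0.228     ]
```

Picture reading: in the scene view the red lid is at (286,182) and the green lid at (203,188). The mouth is centred near (466,158) and the knob is at (417,104), with the lever at about q=+0.17. Positions from the different views agree to about 1 mm. The sorter is at about (0.573, 0.128), yaw 17°. I'll run green first by pushing the lever to +y with shut fingers.

```bash
python3 -m handwheel '[[-0.3,0.2,0.3,0,0,0],[-0.65,0.35,0.6,0,0,0],[-0.65,0.35,0.6,0,0,0],[-0.65,0.35,0.6,0,0,0],[-0.65,0.35,0.6,0,0,0]]' -1
```

```text
clock: 1.02
eef_pos: [0.5149, 0.0162, 0.2227]
tool_rot: [0.5, -0.5, 0.5, -0.5]
ft_force: [0.5, -0.6, -0.1]
grip_width: 0.0002
```

```bash
python3 -m handwheel '[[-0.7,0,-0.2,0,0,0],[-1.4,0,-0.4,0,0,0],[-2.1,0,-0.62,0,0,0],[-2.8,0,-0.84,0,0,0],[-3.4,0,-1.04,0,0,0]]'; python3 -m handwheel '[[-0.5,0,-0.15,0,0,0],[-1.0,0,-0.3,0,0,0],[-1.5,0,-0.45,0,0,0],[-2,0,-0.6,0,0,0],[-2.4,0,-0.73,0,0,0]]'
python3 - <<'E'
from h import *
st()
for n in ['scene','wrist']:
    c=cam(n); save(c,n+'1')
E
```

```text
clock: 1.65
eef_pos: [0.4885, 0.1027, 0.2225]
tool_rot: [-0.5, 0.5, -0.5, 0.5]
ft_force: [0.4, -1.1, -0.3]
grip_width: -0.0
clock: 2.28
eef_pos: [0.4705, 0.1621, 0.2225]
tool_rot: [-0.5, 0.5, -0.5, 0.5]
ft_force: [-0.0, -0.8, 0.1]
grip_width: 0.0
t 2.275 p [0.4705 0.1621 0.2225] q [-0.5     0.5    -0.4999  0.5001] F [-0.  -0.8  0.1] w 0.0 j [ 0.332  0.24  -0.019  1.312  0.     1.902]
```

View pics/scene1.png

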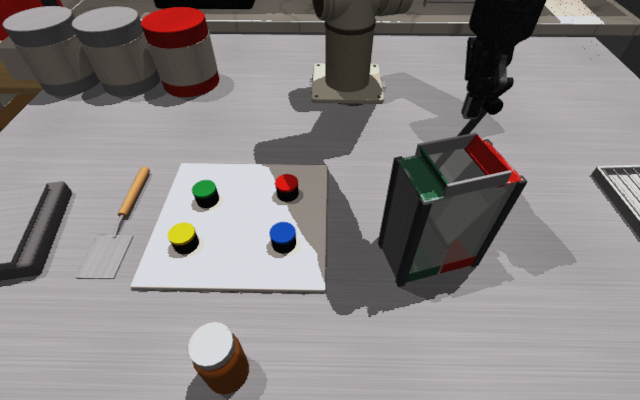

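View pics/wrist1.png

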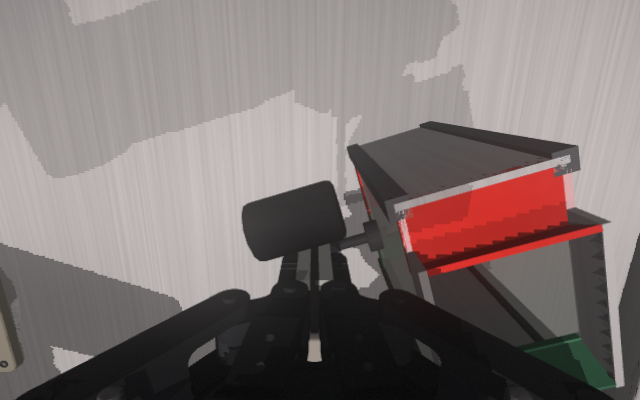

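Run:
```python
from h import *
s=cam('scene');w=cam('wrist')
P,e=tri(s,(495,106),w,(295,221)); print(P,e)
C=np.array([.573,.128]);a=np.radians(17)
d=P[:2]-C; print('sorter',d@[np.cos(a),np.sin(a)],d@[-np.sin(a),np.cos(a)])
# wrist ray vs circle of knob at sorter x=-86
for q in (-.35,-.4,-.45,-.5,-.52):
    X=np.array([-.086,-.19*np.sin(q)]);p=[*(C+[X[0]*np.cos(a)-X[1]*np.sin(a),X[0]*np.sin(a)+X[1]*np.cos(a)]),.075+.19*np.cos(q)]
    print(q,proj(w,p).round(1),proj(s,p).round(1))
```

```text
[0.46672355 0.19119581 0.24151169] 0.01082264980590823
sorter -0.08315600519693589 0.09150668480073847
-0.35 [[316.3 286. ]] [[477.7  98.3]]
-0.4 [[309.4 261.1]] [[482.3  99.5]]
-0.45 [[302.9 236.7]] [[486.7 100.9]]
-0.5 [[296.7 212.9]] [[490.7 102.6]]
-0.52 [[294.3 203.6]] [[492.2 103.4]]
```

```bash
python3 -m handwheel '[[1,0,0,0,0,0],[3,0,0,0,0,0],[5,0,-0.2,0,0,0],[7.3,0,-0.3,0,0,0],[9.6,0,-0.4,0,0,0]]'; python3 -m handwheel '[[2.3,0,0,0,0,0],[4.6,0,-0.1,0,0,0],[6.6,1,-0.1,0,0,0],[8,2,-0.1,0,0,0],[8.32,3,-0.1,0,0,0]]' 1;  python3 - <<'E'
from h import *
st()
for n in ['scene','wrist']:
    c=cam(n); save(c,n+'2')
c=cam('scene')
h=cv2.cvtColor(c['color'],cv2.COLOR_RGB2HSV)
m=((h[...,0]>45)&(h[...,0]<80)&(h[...,1]>100)&(h[...,2]>60)).astype(np.uint8)
n,l,s,ce=cv2.connectedComponentsWithStats(m)
for i in range(1,n):
    if s[i,4]>80: print(s[i,4],ce[i].round(1),onplane(c,*ce[i],.0445).round(4))
E
```

```text
clock: 3.1
eef_pos: [0.4606, -0.0807, 0.2228]
tool_rot: [0.5, -0.5, 0.5, -0.5]
ft_force: [1.8, 0.1, -0.2]
grip_width: -0.0003
clock: 3.72
eef_pos: [0.4578, -0.2897, 0.1467]
tool_rot: [0.499, -0.501, 0.501, -0.499]
ft_force: [0.1, 0.7, -0.1]
grip_width: 0.085
t 3.725 p [ 0.4578 -0.2897  0.1467] q [ 0.4989 -0.5007  0.5014 -0.4989] F [ 0.1  0.7 -0.1] w 0.085 j [-0.564  0.372 -0.038  1.16  -0.     1.011]
86 [433.6 164.5] [0.3833 0.165  0.0445]
570 [418.7 178.1] [0.4231 0.1285 0.0445]
304 [203.6 188.1] [ 0.4576 -0.2862  0.0445]
```

View pics/scene2.png

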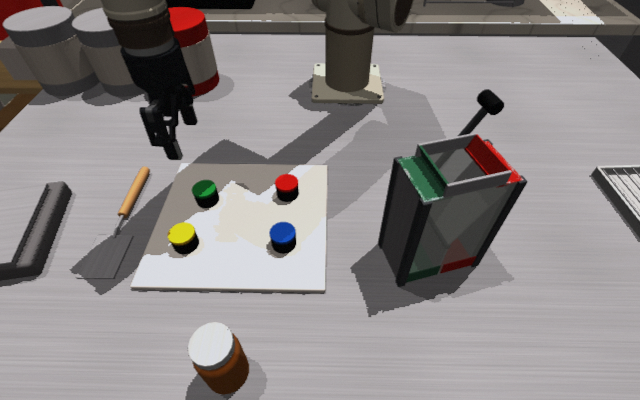

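View pics/wrist2.png

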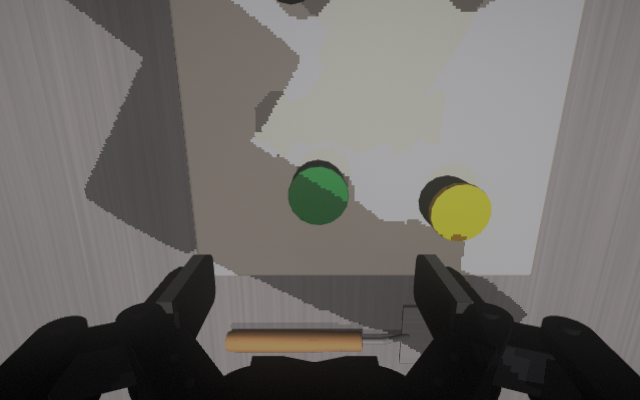

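```bash
python3 -m handwheel '[[0,1,0,0,0,0],[0,2.2,0,0,0,0],[0,3.4,0,0,0,0],[0,4.5,0,0,0,0],[0,5.3,0,0,0,0]]';python3 -m handwheel '[[0,0,0,0,0,0],[0,0,0,0,0,0],[0,0,0,0,0,0],[0,0,0,0,0,0],[0,0,0,0,0,0]]' -1; python3 -m handwheel '[[0,-0.2,0,0,0,0],[0,-0.8,0,0,0,0],[0,-1.8,0,0,0,0],[0,-2.8,0,0,0,0],[0,-4,0,0,0,0]]'
python3 - <<'E'
from h import *
st()
for n in ['scene','wrist']:
    c=cam(n); save(c,n+'3')
E
```

```text
clock: 4.5
eef_pos: [0.4591, -0.2863, 0.0156]
tool_rot: [-0.5, 0.499, -0.5, 0.5]
ft_force: [-0.8, 0.6, 0.1]
grip_width: 0.0855
clock: 5.12
eef_pos: [0.4599, -0.2875, 0.0172]
tool_rot: [0.5, -0.499, 0.501, -0.5]
ft_force: [0.5, 1.3, 6.1]
grip_width: 0.0424
clock: 5.75
eef_pos: [0.4579, -0.2866, 0.1164]
tool_rot: [-0.5, 0.5, -0.5, 0.5]
ft_force: [0.4, -0.3, -0.6]
grip_width: 0.0427
t 5.75 p [ 0.4579 -0.2866  0.1164] q [-0.5     0.5002 -0.4999  0.4999] F [ 0.4 -0.3 -0.6] w 0.0427 j [-0.559  0.395 -0.087  1.089 -0.     1.012]
```

View pics/scene3.png

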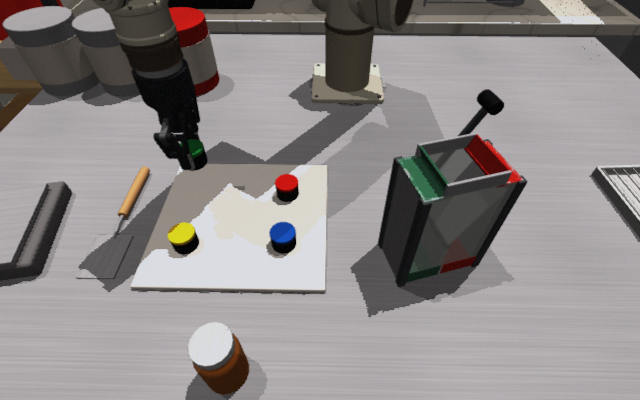

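View pics/wrist3.png

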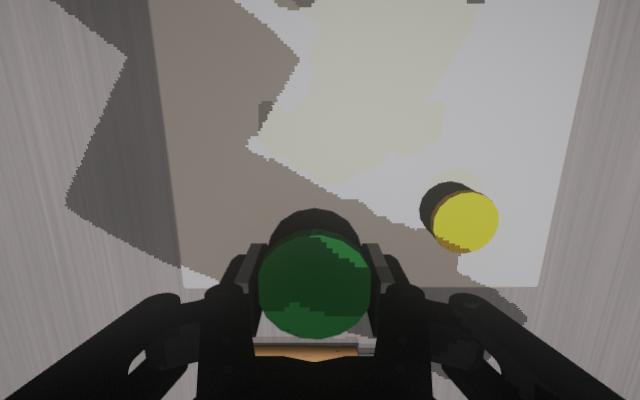

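Green is held (width 42.7 mm, lid seen at (315,285) between the pads). The lever is on the red side, with the knob at (490,102). Next I carry the pot over the mouth.

```bash
python3 -m handwheel '[[-0.5,-1.5,0.2,0,0,0],[-2,-3.5,0.6,0,0,0],[-4,-5.5,1.2,0,0,0],[-6,-6.2,1.8,0,0,0],[-8,-6.2,2.3,0,0,0]]'; python3 -m handwheel '[[-2,0,0.6,0,0,0],[-4,0,1.2,0,0,0],[-6,0,1.7,0,0,0],[-7.6,0,2.1,0,0,0],[-8.59,0,2.27,0,0,0]]'; python3 -m handwheel '[[0,0,0,0,0,0],[0,0.3,0,0,0,0],[0,0.7,0,0,0,0],[0,0.9,0,0,0,0],[0,0.9,0,0,0,0]]'
python3 - <<'E'
from h import *
st()
for n in ['scene','wrist']:
    c=cam(n); save(c,n+'4')
E
```

```text
clock: 6.48
eef_pos: [0.5172, -0.0854, 0.2725]
tool_rot: [0.499, -0.499, 0.502, -0.501]
ft_force: [0.9, 0.1, -0.8]
grip_width: 0.0426
clock: 7.1
eef_pos: [0.5723, 0.1301, 0.2692]
tool_rot: [0.501, -0.5, 0.499, -0.5]
ft_force: [0.6, -1.3, -0.3]
grip_width: 0.0425
clock: 7.72
eef_pos: [0.5721, 0.1273, 0.2468]
tool_rot: [-0.5, 0.501, -0.5, 0.499]
ft_force: [0.7, 0.3, 0.1]
grip_width: 0.0422
t 7.725 p [0.5721 0.1273 0.2468] q [-0.5002  0.5005 -0.5     0.4993] F [0.7 0.3 0.1] w 0.0422 j [ 0.219  0.412  0.286  1.447 -0.     1.791]
```

View pics/scene4.png

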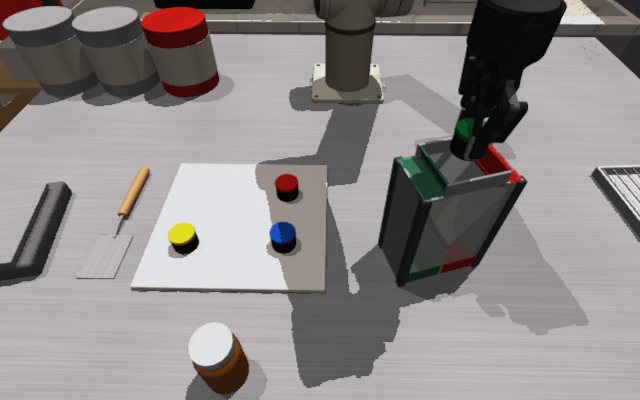

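View pics/wrist4.png

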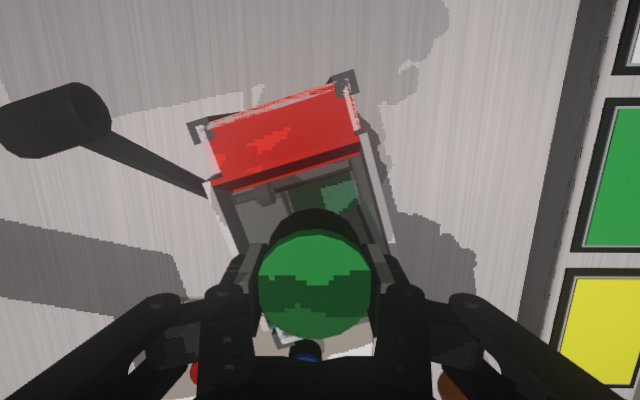

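```bash
python3 -m handwheel '[[0,0.2,0,0,0,0],[0,0.4,0,0,0,0],[0,0.4,0,0,0,0],[0,0.4,0,0,0,0],[0,0.4,0,0,0,0]]'; python3 -m handwheel '[[0,0,0,0,0,0],[0,0,0,0,0,0],[0,0,0,0,0,0],[0,0,0,0,0,0],[0,0,0,0,0,0]]' 1
python3 - <<'E'
from h import *
st()
for n in ['scene','wrist']:
    c=cam(n); save(c,n+'5')
E
```

```text
clock: 8.45
eef_pos: [0.5726, 0.128, 0.2377]
tool_rot: [-0.5, 0.5, -0.5, 0.5]
ft_force: [-0.4, -1.2, -0.5]
grip_width: 0.0424
clock: 9.07
eef_pos: [0.5725, 0.128, 0.2375]
tool_rot: [-0.5, 0.5, -0.5, 0.5]
ft_force: [0.5, -1.0, 0.3]
grip_width: 0.0853
t 9.075 p [0.5725 0.128  0.2375] q [-0.5  0.5 -0.5  0.5] F [ 0.5 -1.   0.3] w 0.0853 j [0.22  0.414 0.266 1.423 0.    1.791]
```

View pics/scene5.png

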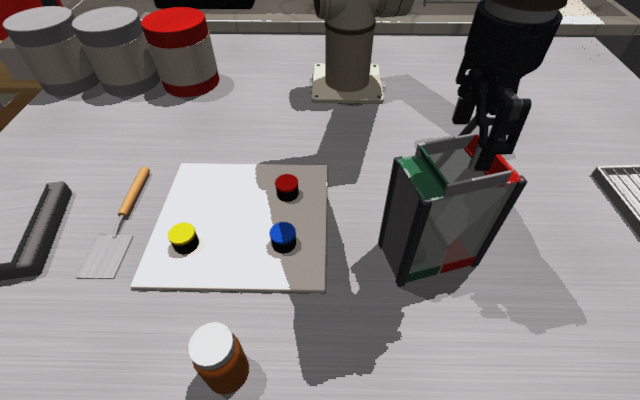

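View pics/wrist5.png

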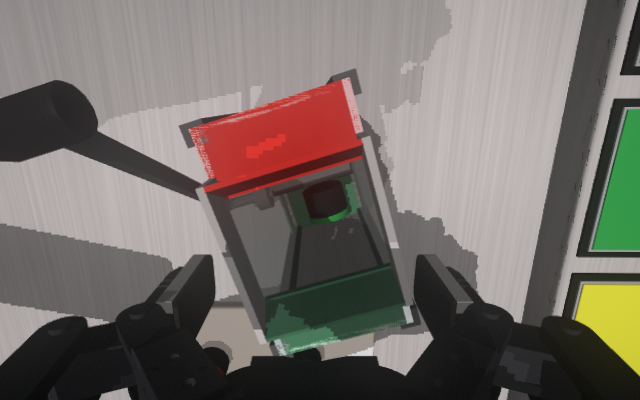

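```bash
python3 -m handwheel '[[0,-1,0,0,0,0],[0,-2,0,0,0,0],[0,-2,0,0,0,0],[0,-2,0,0,0,0],[0,-2,0,0,0,0]]'
python3 - <<'E'
from h import *
st()
out=[]
for n,r in [('scene',(370,80,540,300)),('wrist',(170,50,440,370))]:
    x0,y0,x1,y1=r; im=cam(n)['color'][y0:y1,x0:x1,::-1]; out.append(cv2.resize(im,(390,600) ,interpolation=cv2.INTER_CUBIC))
o=np.hstack(out); o=np.clip(255*(o/255.)**.6,0,255).astype(np.uint8)
cv2.imwrite('pics/in5.png',o)
E
```

```text
clock: 9.8
eef_pos: [0.5719, 0.1279, 0.286]
tool_rot: [0.501, -0.5, 0.499, -0.499]
ft_force: [-0.4, 0.0, -0.7]
grip_width: 0.0852
t 9.8 p [0.5719 0.1279 0.286 ] q [ 0.5008 -0.5005  0.4995 -0.4992] F [-0.4  0.  -0.7] w 0.0852 j [0.22  0.408 0.381 1.546 0.    1.791]
```

View pics/in5.png

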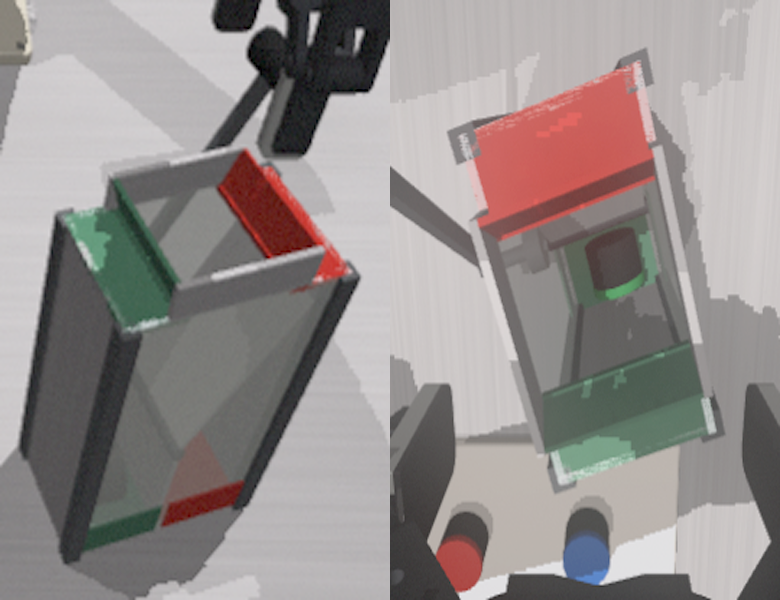

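Run:
```python
from h import *
w=cam('wrist'); C=np.array([.572,.128]);a=np.radians(17)
u,v=170+(615-390)*270/390,50+265*320/600
for z in (.02,.05,.1):
    P=onplane(w,u,v,z);d=P[:2]-C
    print(z,(u,v),d@[np.cos(a),np.sin(a)],d@[-np.sin(a),np.cos(a)])
```

```text
0.02 (325.7692307692308, 191.33333333333334) 0.0022973728922159676 -0.04269536180675484
0.05 (325.7692307692308, 191.33333333333334) 0.003658195857384851 -0.034677593165285354
0.1 (325.7692307692308, 191.33333333333334) 0.005926234132666423 -0.021314645429502944
```

Green pot is in the green bay: it lies at sorter y of about −40 mm at low z, seen at wrist pixel (326,191). Next I swing the lever to the green side from the +y side.

```bash
python3 -m handwheel '[[-0.8,0,-1,0,0,0],[-1.8,0,-2.2,0,0,0],[-2.8,0,-3.4,0,0,0],[-3.7,0,-4.4,0,0,0],[-4.16,0,-4.92,0,0,0]]' -1; python3 -m handwheel '[[0,0.5,0,0,0,0],[0,1.2,0,0,0,0],[0,2,0,0,0,0],[0,2.57,0,0,0,0],[0,2.57,0,0,0,0]]'
python3 - <<'E'
from h import *
st()
for n in ['scene','wrist']:
    c=cam(n); save(c,n+'6')
E
```

```text
clock: 10.58
eef_pos: [0.4483, 0.2328, 0.2875]
tool_rot: [0.5, -0.5, 0.5, -0.5]
ft_force: [0.2, 0.3, -0.9]
grip_width: 0.0
clock: 11.2
eef_pos: [0.4491, 0.231, 0.2215]
tool_rot: [0.501, -0.501, 0.5, -0.499]
ft_force: [-0.1, -0.2, 0.0]
grip_width: -0.0004
t 11.2 p [0.4491 0.231  0.2215] q [ 0.5009 -0.5006  0.5    -0.4985] F [-0.1 -0.2  0. ] w -0.0004 j [ 4.750e-01  2.580e-01  2.000e-03  1.319e+00 -0.000e+00  2.047e+00]
```

View pics/scene6.png

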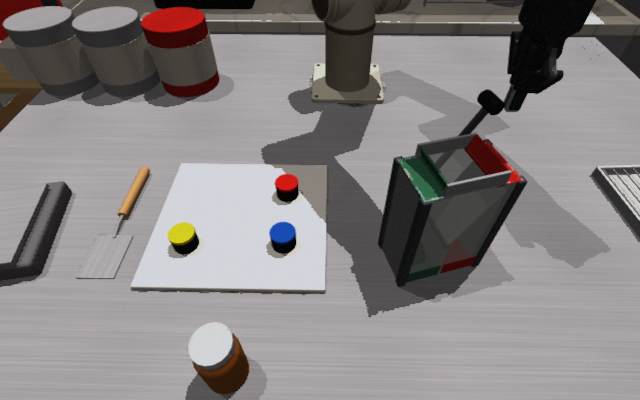

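```bash
python3 -m handwheel '[[0.6,0,0.18,0,0,0],[1.2,0,0.37,0,0,0],[1.8,0,0.55,0,0,0],[2.4,0,0.74,0,0,0],[3,0,0.92,0,0,0]]';python3 -m handwheel '[[0.6,0,0.18,0,0,0],[1.2,0,0.37,0,0,0],[1.8,0,0.55,0,0,0],[2.4,0,0.74,0,0,0],[3,0,0.92,0,0,0]]'; python3 -m handwheel '[[0.4,0,0.12,0,0,0],[0.8,0,0.25,0,0,0],[1.2,0,0.37,0,0,0],[1.5,0,0.46,0,0,0],[1.5,0,0.46,0,0,0]]'
python3 - <<'E'
from h import *
st()
for n in ['scene','wrist']:
    c=cam(n); save(c,n+'7')
C=np.array([.572,.128]);a=np.radians(17)
s=cam('scene')
for q in (.35,.4,.45,.5,.52):
    X=np.array([-.086,-.19*np.sin(q)]);p=[*(C+[X[0]*np.cos(a)-X[1]*np.sin(a),X[0]*np.sin(a)+X[1]*np.cos(a)]),.075+.19*np.cos(q)]
    print(q,proj(s,p).round(1))
E
```

```text
clock: 11.92
eef_pos: [0.4729, 0.1556, 0.2234]
tool_rot: [0.5, -0.5, 0.5, -0.5]
ft_force: [0.1, 1.1, 2.1]
grip_width: 0.0001
clock: 12.55
eef_pos: [0.4951, 0.0808, 0.2227]
tool_rot: [0.501, -0.5, 0.5, -0.499]
ft_force: [-0.9, 1.1, -0.0]
grip_width: -0.0003
clock: 13.18
eef_pos: [0.5072, 0.0439, 0.2233]
tool_rot: [0.5, -0.5, 0.5, -0.5]
ft_force: [-0.4, -0.7, -0.1]
grip_width: -0.0003
t 13.175 p [0.5072 0.0439 0.2233] q [ 0.4998 -0.5001  0.5004 -0.4997] F [-0.4 -0.7 -0.1] w -0.0003 j [ 0.087  0.262  0.012  1.321 -0.     1.658]
0.35 [[393.8 112.5]]
0.4 [[387.5 115.6]]
0.45 [[381.3 119.1]]
0.5 [[375.2 122.7]]
0.52 [[372.8 124.2]]
```

View pics/scene7.png

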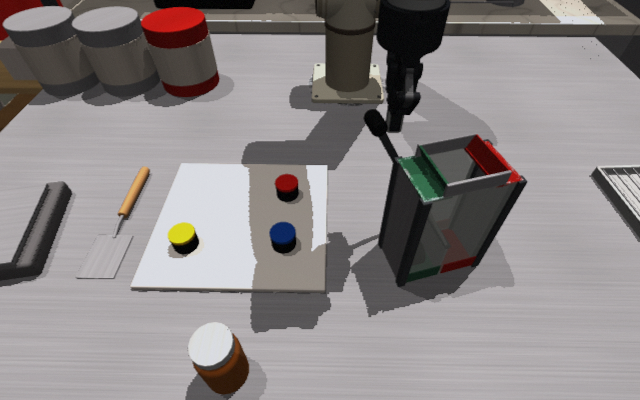

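```bash
python3 -m handwheel '[[-0.4,-0.5,-0.1,0,0,0],[-0.4,-2.2,-0.1,0,0,0],[0.5,-3,-0.3,0,0,0],[2.5,-3,-0.9,0,0,0],[4.5,-3,-1.6,0,0,0]]'; python3 -m handwheel '[[1.7,0,-0.7,0,0,0],[2.5,0.5,-1.1,0,0,0],[2.5,2.2,-1.1,0,0,0],[2.5,4,-1.1,0,0,0],[2.5,5.5,-1.1,0,0,0]]' 1;  python3 - <<'E'
from h import *
st()
for n in ['scene','wrist']:
    c=cam(n); save(c,n+'8')
c=cam('scene')
h=cv2.cvtColor(c['color'],cv2.COLOR_RGB2HSV)
m=(((h[...,0]<8)|(h[...,0]>172))&(h[...,1]>120)&(h[...,2]>60)).astype(np.uint8)
n,l,s,ce=cv2.connectedComponentsWithStats(m)
for i in range(1,n):
    if s[i,4]>80: print(s[i,4],ce[i].round(1),onplane(c,*ce[i],.0445).round(4))
E
```

```text
clock: 13.95
eef_pos: [0.4672, -0.0681, 0.2997]
tool_rot: [-0.5, 0.499, -0.5, 0.501]
ft_force: [-0.6, -0.2, 0.5]
grip_width: 0.0
clock: 14.58
eef_pos: [0.4397, -0.1299, 0.1604]
tool_rot: [-0.5, 0.5, -0.5, 0.5]
ft_force: [0.5, -0.1, 0.9]
grip_width: 0.0852
t 14.575 p [ 0.4397 -0.1299  0.1604] q [-0.4999  0.4996 -0.5001  0.5004] F [ 0.5 -0.1  0.9] w 0.0852 j [-0.287  0.204 -0.233  1.133  0.     1.283]
609 [13.8 10.5] [-0.3879 -1.1545  0.0445]
1337 [173.3  19.7] [-0.3194 -0.574   0.0445]
1029 [489.7 158.4] [0.3626 0.2843 0.0445]
326 [286.2 182.6] [ 0.4399 -0.1299  0.0445]
```

View pics/scene8.png

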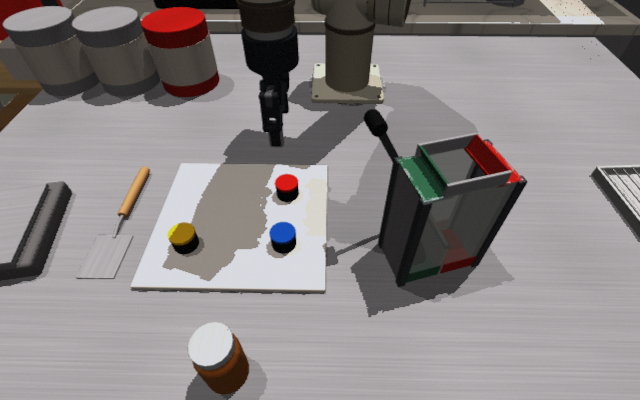

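View pics/wrist8.png

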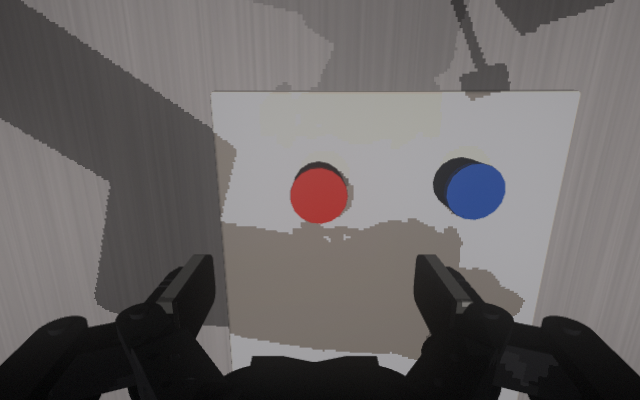

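Lever holds on the green side (knob (375,122), q≈+0.5). The red lid is at (318,195) in the wrist view, centred between the fingers.

```bash
python3 -m handwheel '[[0,1.2,0,0,0,0],[0,2.5,0,0,0,0],[0,3.8,0,0,0,0],[0,5,0,0,0,0],[0,5.66,0,0,0,0]]';python3 -m handwheel '[[0,0,0,0,0,0],[0,0,0,0,0,0],[0,0,0,0,0,0],[0,0,0,0,0,0],[0,0,0,0,0,0]]' -1; python3 -m handwheel '[[0,-0.2,0,0,0,0],[0,-0.8,0,0,0,0],[0,-1.8,0,0,0,0],[0,-2.8,0,0,0,0],[0,-4,0,0,0,0]]'
python3 - <<'E'
from h import *
st()
for n in ['scene','wrist']:
    c=cam(n); save(c,n+'9')
E
```

```text
clock: 15.35
eef_pos: [0.4414, -0.1306, 0.0204]
tool_rot: [0.5, -0.499, 0.501, -0.501]
ft_force: [-0.5, -0.5, 0.9]
grip_width: 0.0857
clock: 15.98
eef_pos: [0.4416, -0.131, 0.0216]
tool_rot: [0.499, -0.499, 0.501, -0.501]
ft_force: [-1.3, 1.1, 5.5]
grip_width: 0.0422
clock: 16.6
eef_pos: [0.4393, -0.1304, 0.1207]
tool_rot: [0.5, -0.5, 0.5, -0.5]
ft_force: [-0.1, 0.4, 0.3]
grip_width: 0.0427
t 16.6 p [ 0.4393 -0.1304  0.1207] q [ 0.5 -0.5  0.5 -0.5] F [-0.1  0.4  0.3] w 0.0427 j [-0.289  0.242 -0.297  1.032 -0.     1.282]
```

View pics/wrist9.png

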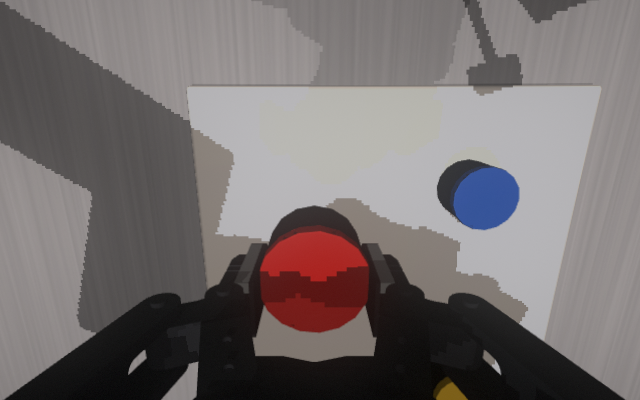

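```bash
python3 -m handwheel '[[0,-2,0,0,0,0],[0,-4.2,0,0,0,0],[-0.5,-6.3,0.2,0,0,0],[-2,-7.46,1,0,0,0],[-4,-7.46,2,0,0,0]]'; python3 -m handwheel '[[-2,0,1,0,0,0],[-4,0,2,0,0,0],[-5.6,0,2.9,0,0,0],[-6.34,0,3.32,0,0,0],[-6.34,0,3.32,0,0,0]]'; python3 -m handwheel '[[0,0.5,0,0,0,0],[0,1.2,0,0,0,0],[0,1.9,0,0,0,0],[0,2.2,0,0,0,0],[0,2.2,0,0,0,0]]'
python3 - <<'E'
from h import *
st()
for n in ['scene','wrist']:
    c=cam(n); save(c,n+'10')
E
```

```text
clock: 17.32
eef_pos: [0.4912, -0.0304, 0.309]
tool_rot: [0.498, -0.499, 0.503, -0.501]
ft_force: [1.4, 0.5, -1.2]
grip_width: 0.0423
clock: 17.95
eef_pos: [0.5726, 0.1294, 0.3044]
tool_rot: [0.501, -0.5, 0.499, -0.5]
ft_force: [-0.4, 0.2, 0.1]
grip_width: 0.0422
clock: 18.58
eef_pos: [0.5718, 0.1271, 0.2503]
tool_rot: [-0.5, 0.501, -0.5, 0.499]
ft_force: [-1.0, 0.1, -0.5]
grip_width: 0.0423
t 18.575 p [0.5718 0.1271 0.2503] q [-0.5002  0.5005 -0.5     0.4993] F [-1.   0.1 -0.5] w 0.0423 j [ 0.219  0.41   0.293  1.455 -0.     1.791]
```

View pics/scene10.png

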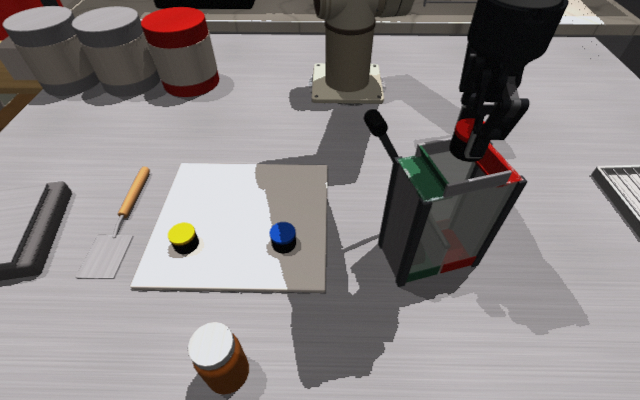

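View pics/wrist10.png

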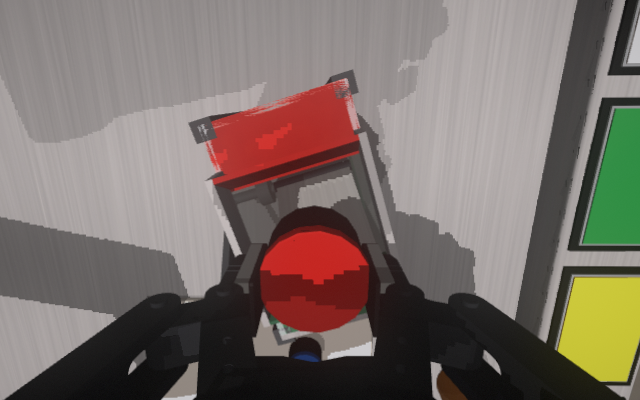

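The red pot is over the mouth (scene (467,140)), and the knob is still at (375,122) with the lever on the green side. I lower it a little, release it, and lift clear.

```bash
python3 -m handwheel '[[0,0.2,0,0,0,0],[0,0.34,0,0,0,0],[0,0.34,0,0,0,0],[0,0.34,0,0,0,0],[0,0.34,0,0,0,0]]'; python3 -m handwheel '[[0,0,0,0,0,0],[0,0,0,0,0,0],[0,0,0,0,0,0],[0,0,0,0,0,0],[0,0,0,0,0,0]]' 1;python3 -m handwheel '[[0,-1,0,0,0,0],[0,-2,0,0,0,0],[0,-2,0,0,0,0],[0,-2,0,0,0,0],[0,-2,0,0,0,0]]'
python3 - <<'E'
from h import *
st()
out=[]
for n,r in [('scene',(370,80,540,300)),('wrist',(170,50,440,370))]:
    x0,y0,x1,y1=r; c=cam(n); save(c,n+'11'); im=c['color'][y0:y1,x0:x1,::-1]; out.append(cv2.resize(im,(390,600) ,interpolation=cv2.INTER_CUBIC))
o=np.hstack(out); o=np.clip(255*(o/255.)**.6,0,255).astype(np.uint8)
cv2.imwrite('pics/in11.png',o)
E
```

```text
clock: 19.3
eef_pos: [0.5726, 0.1281, 0.2424]
tool_rot: [-0.5, 0.5, -0.5, 0.5]
ft_force: [0.1, 0.0, 0.5]
grip_width: 0.0422
clock: 19.92
eef_pos: [0.5725, 0.128, 0.2423]
tool_rot: [-0.5, 0.5, -0.5, 0.5]
ft_force: [-0.1, 0.2, 0.0]
grip_width: 0.0855
clock: 20.55
eef_pos: [0.5719, 0.1278, 0.2908]
tool_rot: [0.501, -0.501, 0.5, -0.499]
ft_force: [-0.7, 0.5, 0.3]
grip_width: 0.0854
t 20.55 p [0.5719 0.1278 0.2908] q [ 0.5008 -0.5005  0.4995 -0.4992] F [-0.7  0.5  0.3] w 0.0854 j [0.22  0.408 0.393 1.558 0.    1.791]
```

View pics/in11.png

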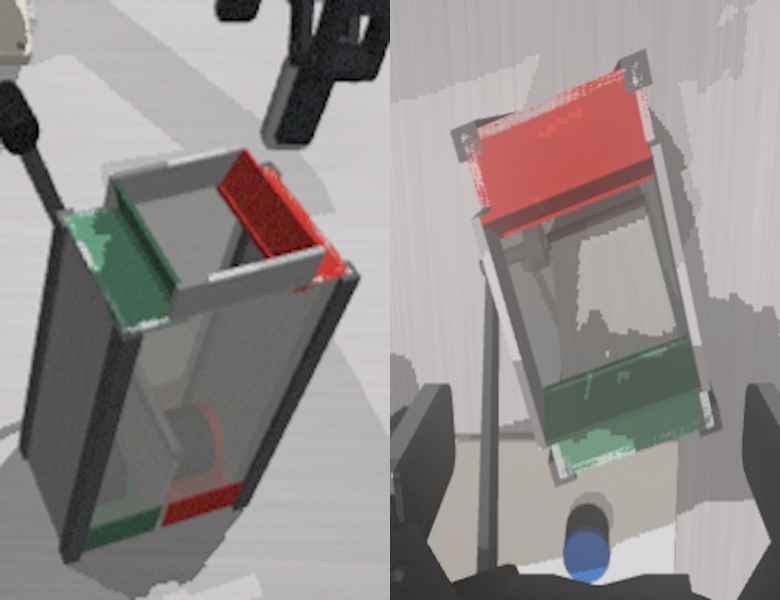

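View pics/scene11.png

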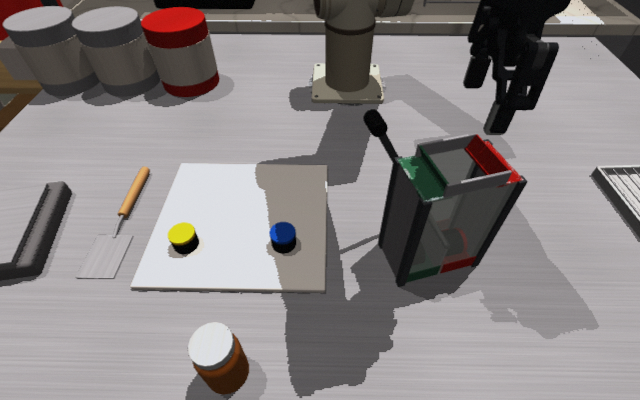

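```bash
python3 -m handwheel '[[0,-1,-0.5,0,0,0],[0.5,-1.5,-1.5,0,0,0],[1.5,-1.5,-2.5,0,0,0],[2.5,-1.5,-3.5,0,0,0],[2.5,-1.5,-3.5,0,0,0]]'
python3 - <<'E'
from h import *
st()
s=cam('scene'); C=np.array([.572,.128]);a=np.radians(17)
ex=np.array([np.cos(a),np.sin(a),0]);C3=np.array([*C,0])
for nm,u,v in [('top',190,382),('left',160,430),('lid right',222,435),('bottom',190,488),('greenpot',110,480)]:
    for xs in (0.,.02):
        o,d=ray(s,370+u*170/390,80+v*220/600); t=((C3+ex*xs-o)@ex)/(d@ex); P=o+t*d
        print(nm,xs,'y_s',((P-C3)@np.array([-np.sin(a),np.cos(a),0])).round(3),'z',P[2].round(3))
for n in ['side','wrist']:
    c=cam(n); save(c,n+'12')
c=cam('side'); im=c['color'][0:230,230:430,::-1]; cv2.imwrite('pics/side12c.png',np.clip(255*(cv2.resize(im,None,fx=2.6,fy=2.6,interpolation=cv2.INTER_CUBIC)/255.)**.6,0,255).astype(np.uint8))
E
```

```text
clock: 21.28
eef_pos: [0.4835, 0.0643, 0.3302]
tool_rot: [0.5, -0.5, 0.501, -0.499]
ft_force: [1.2, 0.9, -0.3]
grip_width: 0.0854
t 21.275 p [0.4835 0.0643 0.3302] q [ 0.4995 -0.5005  0.5005 -0.4995] F [ 1.2  0.9 -0.3] w 0.0854 j [ 0.132  0.197  0.203  1.578 -0.     1.705]
top 0.0 y_s 0.026 z 0.09
top 0.02 y_s 0.005 z 0.12
left 0.0 y_s 0.014 z 0.046
left 0.02 y_s -0.006 z 0.08
lid right 0.0 y_s 0.074 z 0.018
lid right 0.02 y_s 0.051 z 0.053
bottom 0.0 y_s 0.064 z -0.041
bottom 0.02 y_s 0.041 z -0.001
greenpot 0.0 y_s -0.018 z 0.004
greenpot 0.02 y_s -0.035 z 0.04
```

View pics/side12c.png

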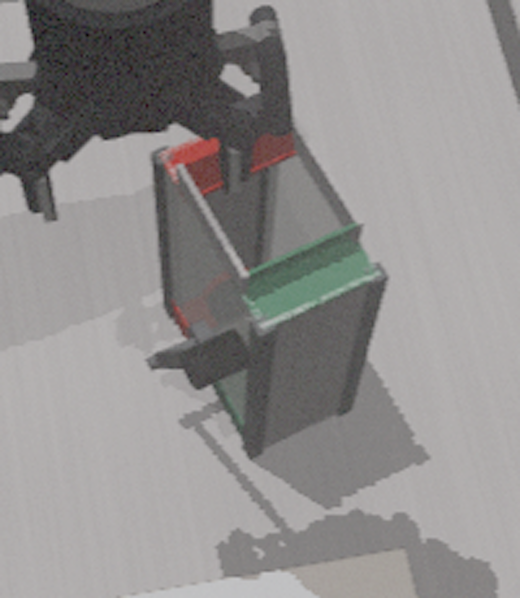

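View pics/wrist12.png

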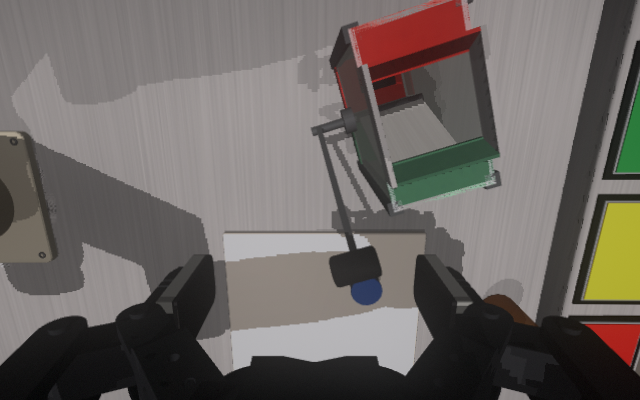

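Run:
```python
from h import *
s=cam('scene'); save(s,'scene13')
a=cv2.imread('pics/scene8.png'); b=cv2.imread('pics/scene13.png'); z=cv2.imread('pics/scene0.png')
f=lambda i: np.clip(255*(cv2.resize(i[195:290,375:500],None,fx=3.2,fy=5,interpolation=cv2.INTER_CUBIC)/255.)**.6,0,255).astype(np.uint8)
cv2.imwrite('pics/cmp13.png',np.hstack([f(a),f(b)]))
d=np.abs(a.astype(int)-b).max(2)[195:290,375:500]>20
ys,xs=np.nonzero(cv2.morphologyEx(d.astype(np.uint8),cv2.MORPH_OPEN,np.ones((3,3))))
print(xs.min()+375,xs.max()+375,ys.min()+195,ys.max()+195)
# predicted silhouettes of a pot lying along y on floor at y_s=+.045 / -.045, z centre .026
C=np.array([.572,.128]);an=np.radians(17);Rz=np.array([[np.cos(an),-np.sin(an),0],[np.sin(an),np.cos(an),0],[0,0,1]])
th=np.linspace(0,6.28,40)
for sg in (1,-1):
    for z0 in (.026,.045):
        P=np.concatenate([np.stack([.022*np.cos(th),sg*.04+k+0*th,z0+.022*np.sin(th)],1) for k in (-.017,.017)])
        p=proj(s,P@Rz.T+[*C,0]); print(sg,z0,p.min(0).round(),p.max(0).round())
```

```text
375 499 195 259
1 0.026 [435. 227.] [467. 256.]
1 0.045 [438. 220.] [470. 250.]
-1 0.026 [394. 237.] [424. 267.]
-1 0.045 [395. 230.] [426. 261.]
```

View pics/cmp13.png

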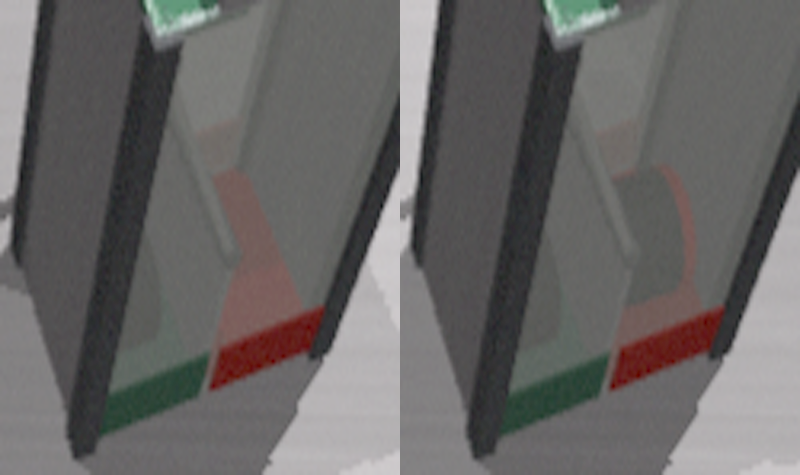

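```bash
python3 -m handwheel '[[1,-0.5,0,0,0,0],[2,-1,0,0,0,0],[2,-1,0,0,0,0],[2,-1,0,0,0,0],[2,-1,0,0,0,0]]'
python3 - <<'E'
from h import *
st(); print(bot.job_done())
E
```

```text
clock: 22.15
eef_pos: [0.485, 0.0163, 0.3541]
tool_rot: [0.501, -0.5, 0.499, -0.5]
ft_force: [-0.1, 0.7, 0.0]
grip_width: 0.0856
t 22.15 p [0.485  0.0163 0.3541] q [ 0.5006 -0.5001  0.4993 -0.5   ] F [-0.1  0.7  0. ] w 0.0856 j [0.033 0.195 0.263 1.64  0.    1.603]
the job is handed in; nothing more can be done
None
```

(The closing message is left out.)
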